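# Pull the amber night light out of the bedside charging bar

### The job

Bedtime: pull the rechargeable night light with the amber dome straight up out of the charging bar, where spring clips hold it, and stand it upright on the round cork coaster with its whole foot on the cork. Leave the blue light and the torch clicked into the bar.

Things in the scene. Friction and masses are not known exactly. Their poses are not given: they have to be found in the camera images.
- amber_light: Light to move, 70 g: black foot 32 x 32 mm (0 to 17.5 mm up), white housing 38 x 38 mm with four flat sides (17.5 to 56 mm), amber dome to 72.5 mm. Origin: centre of the foot's underside, z up; starts 8 mm above the table in one of the bar's three wells. Bar width is along its x, bar length along its y. Pinch the housing 42 mm above the origin, firmly (60 N is safe), fingers closing along x.
- blue_light: Bystander in another well: same shape, size, origin and axes as the amber light, but with a blue dome. The grey charging bar is fixed to the table, 240 mm long, 64 mm wide, top at 24 mm; its wells are 36 mm square, 16 mm deep, 80 mm apart in a row along its length.
- torch: Bystander in the third well: black torch of the same shape, size, origin and axes, with a round steel head and white lens (to 71 mm). In each well two spring balls, in the walls towards +x and -x, catch a bead on the foot: a straight upward pull of about 8 to 15 N frees a unit within 12 mm of rise; then nothing holds it.
- coaster: Round cork coaster, 110 mm across, 5 mm thick, fixed to the table, right of the bar as the robot sees it; origin at the centre of its underside, z up.
There are look-alikes about, which are no part of the job. What is meant by the coaster is not purple or turquoise, and is the larger of those in its own colour.

How it is judged:
By the outcome, as a careful person would: the job done as asked, in the order asked, and still so for the second after the job is handed in, with the robot touching nothing.
It also fails if it takes over 37 s, if anything falls off the work surface, if the arm or the gripper's body presses on something with over 40 N, if the wrist force passes 120 N, or if a joint passes its speed limit or range.

### The arm

A 6-joint arm with a two-finger parallel gripper is mounted at the origin on the work surface. World frame = base frame: x ahead of the robot, y to its left, z up, the work surface at z = 0. Lengths are in m, angles in rad, forces in N, time in s.
With the tool pointing down it reaches from about 0.375 to 0.75 m from the base axis. Payload 9 kg.
Tool frame: the origin (TCP) lies on the centre line of the jaws, within the pads' length; the fingertips stand 25 mm ahead of it and the grasp point (between the pads) lies 6 mm ahead of it (arm.tip_reach is the distance from the TCP to the fingertips, in m); z points along the fingers, y is the line along which they close (so a half turn about z gives the same grasp; the last joint's range is limited). The gripper opens to 85 mm and grips with 20 to 120 N. Pads are 22 mm wide; open, the fingers measure 114 mm over their backs; the gripper's body (76 mm by 85 mm) begins 54 mm behind the grasp point. The pads swing forward as they close: fully open they stand 13 mm farther back than shut.
Start: joints at [-0.218, 0.104, 0.097, 1.564, 0, 1.353], TCP at [0.6, 0, 0.256] pointing down, gripper open.
Joint ranges: [-2.99, 2.99], [-0.84, 1.86], [-1.1, 1.16], [-1.84, 2.11], [-1.51, 1.56], [-3.14, 3.14]. Speed limits (rad/s): [2.22, 2.22, 2.57, 3.14, 3.14, 3.14].

### API

Orientations are given as a unit quaternion [w, x, y, z].
In Python, from station import arm, snapshot, job_done gives the robot as it stands. The module is installed in compiled form; this text tells all that it offers.
- The arm moves only by the shell command python3 -m pendant 'ROWS' [FORCE]. ROWS is JSON, a list that holds one entry, the list of rows, each a list of 7 numbers: the closure in counts, from 0 (fully open) to 255 (shut), then the shift along the tool's x, y, z in units of 30 mm (1.0 is 30 mm), then the turn, a rotation vector about the tool's x, y, z in units of 6 degrees (1.0 is 6 degrees). In form: [[[jaw, tx, ty, tz, rx, ry, rz], ...]]. A call has 1 to 5 rows; each row is the pose to reach, as a shift and turn from the pose commanded when the call began, along the tool's axes at that moment; what a row does not reach only later rows make up. A row lasts 1/12 s, in which the tool goes at most 41.7 mm and 7.16 degrees, less where a joint would pass 70% of its speed; a pose out of reach is approached as far as the arm can. A call with a gripper value outside its range is refused whole. The fingers move at their own pace and stop on an object; FORCE is the grip in N (left out, the last holds). Time passes only in rows, so rows that repeat a pose let the fingers close. It gives the time, the measured TCP pose, the force, the opening and the grip force at its end, in the units of the state.
- arm.sense(): the state, without advancing time (a new reading comes with each control period).
- snapshot(name): name is "scene" or "side" or "wrist"; returns a dict with "img" (420x560x3 uint8, red, green, blue), "vertical_fov" (degrees; the focal length in pixels is half the picture's height over the tangent of half this angle, whatever the lens; pixels are square), "cx", "cy" (the principal point, pixels), "T" (4x4, takes a point from camera to world coordinates). Camera axes: x right, y up, looking along -z (the intrinsics and any distortion apply to the point x, -y, -z); pixel columns grow to the right and rows downward; lengths in m; the calibration is good to about 2 mm. A picture is of the moment at which its call begins. There is no depth.
- job_done(): hands the job in; it is judged then, once.
The state is a dict: "clock": time; "joints": joint angles; "joint_velocities": joint speeds; "joint_efforts": joint torques, N m; "position": TCP position; "tcp_rot": TCP orientation; "contact_force": force on the tool from outside, world axes, zero at the start; "ft_torque": the same for the moment, N m; "grip_width": finger opening in m; "finger_force": force on a finger pad.
Only numpy, scipy, OpenCV 4.12 (cv2) and the standard library are available. Lean on these libraries where they do the work, as an engineer would, in place of code of your own. Each camera call takes 0.05 s, during which the arm holds its last target. There are 200 camera calls.

## Working session

There is one attempt and no reset: what is moved stays moved. The work goes in short steps, Python scripts to look and compute and a shell command to move; the robot and the scene stay as the last step left them, time stands still between calls to the robot, and variables do not carry over. Pictures are saved under pics/ and viewed, at most 10 in all, crops included, and the job is handed in when it is done.

```bash
mkdir -p pics; python3 - <<'E'
from station import arm, snapshot
import cv2, numpy as np, pickle
d={}
for n in ["scene","side","wrist"]:
    s=snapshot(n); d[n]=s
    cv2.imwrite(f"pics/{n}0.png",s["img"][:,:,::-1])
    print(n,{k:(np.round(v,4).tolist() if k=="T" else v) for k,v in s.items() if k!="img"})
pickle.dump(d,open("d0.pkl","wb"))
print(arm.sense())
E
```

```text
scene {'vertical_fov': 51.27659848308451, 'cx': 270.8585561735343, 'cy': 210.4633729790707, 'T': [[-0.1389, -0.8381, 0.5276, 0.9851], [0.9902, -0.1084, 0.0885, 0.0339], [-0.017, 0.5347, 0.8449, 0.7679], [0.0, 0.0, 0.0, 1.0]]}
side {'vertical_fov': 42.0659367106834, 'cx': 277.0506425517697, 'cy': 215.14743582815933, 'T': [[-0.9618, 0.1619, -0.2208, 0.2891], [-0.2736, -0.5319, 0.8014, 0.8966], [0.0123, 0.8312, 0.5559, 0.6905], [0.0, 0.0, 0.0, 1.0]]}
wrist {'vertical_fov': 62.82195414673265, 'cx': 283.0103268317122, 'cy': 208.19585034298203, 'T': [[1.0, -0.0001, 0.0012, 0.5999], [-0.0002, 0.9662, 0.2579, 0.0653], [-0.0012, -0.2579, 0.9662, 0.3744], [0.0, 0.0, 0.0, 1.0]]}
{'clock': 0.15, 'joints': array([-2.17677993e-01,  1.04602490e-01,  9.66446472e-02,  1.56391972e+00,
       -3.18563821e-07,  1.35311871e+00]), 'joint_velocities': array([ 0.00209544, -0.00313356, -0.00011333,  0.00081161, -0.00173251,
       -0.00021176]), 'joint_efforts': array([ 3.56894714e-03, -5.57353413e+01,  5.04006886e+01,  1.24952567e-02,
       -2.60494489e-04,  1.42527287e-05]), 'position': array([5.99760075e-01, 7.57152036e-05, 2.55675521e-01]), 'tcp_rot': array([-4.55726279e-04,  7.07106811e-01,  7.07106545e-01, -2.90831554e-04]), 'contact_force': array([ 0.38785855, -0.94794147, -0.3504962 ]), 'ft_torque': array([-0.03729005, -0.01332805, -0.05710426]), 'finger_force': 0.0, 'grip_width': 0.08512900428995332}
```

View pics/scene0.png

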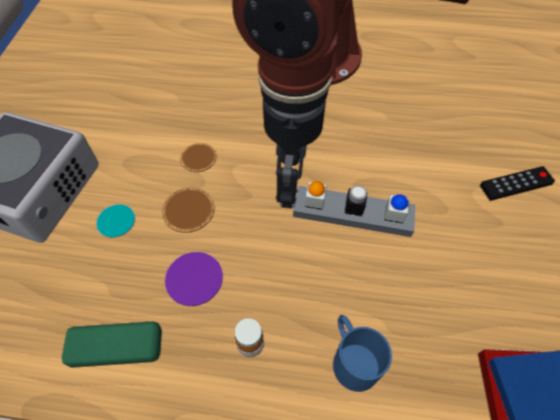

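View pics/wrist0.png

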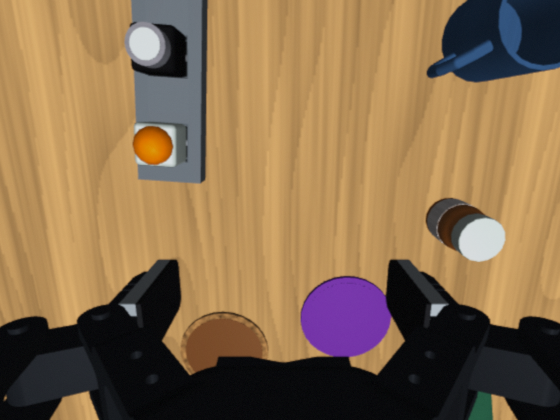

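View pics/side0.png

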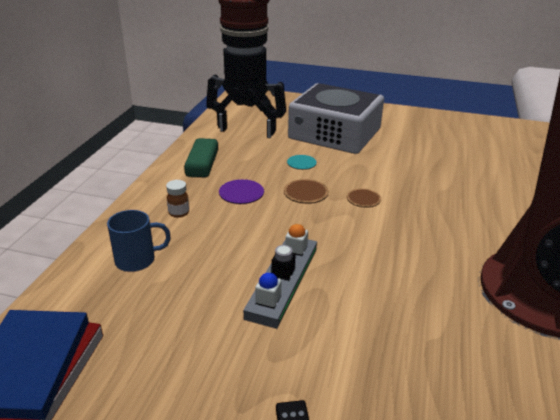

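The scene picture shows amber at (316,188), torch at (357,197) and blue at (399,203). The large brown coaster is at (188,210), with the small brown look-alike at (198,157). In the wrist view the amber dome is at (153,145) and the coaster at about (224,345), partly hidden. In the side view amber is at (297,232) and the coaster at (306,191).

```bash
cat > h.py <<'E'
import cv2, numpy as np
def f(s): return 210/np.tan(np.radians(s["vertical_fov"]/2))
def ray(s,p):
    d=np.array([(p[0]-s["cx"])/f(s),-(p[1]-s["cy"])/f(s),-1.]); T=np.array(s["T"])
    d=T[:3,:3]@d; return T[:3,3],d/np.linalg.norm(d)
def plane(s,p,z):
    o,d=ray(s,p); return o+d*(z-o[2])/d[2]
def tri(obs):
    A=0;b=0
    for s,p in obs:
        o,d=ray(s,p);M=np.eye(3)-np.outer(d,d);A=A+M;b=b+M@o
    x=np.linalg.solve(A,b)
    return x,[round(1e3*np.linalg.norm((np.eye(3)-np.outer(ray(s,p)[1],ray(s,p)[1]))@(x-ray(s,p)[0])),1) for s,p in obs]
def mask(s,lo,hi): return cv2.inRange(cv2.cvtColor(s["img"],cv2.COLOR_RGB2HSV),lo,hi)
def blob(m,near,r):
    w=np.zeros_like(m);cv2.circle(w,near,r,255,-1)
    cs,_=cv2.findContours(m&w,cv2.RETR_EXTERNAL,cv2.CHAIN_APPROX_NONE)
    return max(cs,key=cv2.contourArea)
def cen(c): 
    m=cv2.moments(c);return np.array([m["m10"],m["m01"]])/m["m00"]
E
python3 - <<'E'
import pickle; from h import *
np.set_printoptions(precision=4,suppress=True)
d=pickle.load(open("d0.pkl","rb"))
AM=((5,180,130),(18,255,255)); BL=((110,180,120),(130,255,255))
o=[]
for n,p in dict(scene=(316,188),side=(297,232),wrist=(153,145)).items():
    c=blob(mask(d[n],*AM),p,28); e,r=cv2.minEnclosingCircle(c); print(n,cen(c),e,r,cv2.contourArea(c)); o.append((d[n],cen(c))); print(plane(d[n],cen(c),.072))
print("amber",tri(o))
o=[]
for n,p in dict(scene=(399,203),side=(268,281)).items():
    c=blob(mask(d[n],*BL),p,25); o.append((d[n],cen(c))); print(n,cen(c),plane(d[n],cen(c),.072))
print("blue",tri(o))
# bar: grey-blue colour
for n,p in dict(scene=(355,222),side=(285,305)).items(): print(cv2.cvtColor(d[n]["img"],cv2.COLOR_RGB2HSV)[p[1],p[0]])
for n,p in dict(scene=(188,210),side=(306,191)).items():
    h=cv2.cvtColor(d[n]["img"],cv2.COLOR_RGB2HSV); v=h[p[1],p[0]].astype(int); print(v, h[p[1]+45,p[0]] )
    m=mask(d[n],tuple(int(max(0,a)) for a in v-[6,60,40]),tuple(int(min(255,a)) for a in v+[6,60,35]))
    m=cv2.morphologyEx(m,cv2.MORPH_OPEN,np.ones((3,3)))
    c=cv2.convexHull(blob(m,p,32)); 
    P=np.array([plane(d[n],q,.005)[:2] for q in c[:,0]],np.float32)
    print(n,cv2.fitEllipse(c),"world circ",cv2.minEnclosingCircle(P),cv2.fitEllipse(P))
    im=d[n]["img"][:,:,::-1].copy(); cv2.drawContours(im,[c],-1,(0,255,0),1)
    cv2.imwrite(f"pics/c_{n}.png",im)
# bar edge in wrist
for n,p in dict(scene=(330,213),side=(265,300),wrist=(190,100)).items():
    h=mask(d[n],(100,20,50),(125,110,140)) 
    w=cv2.morphologyEx(h,cv2.MORPH_OPEN,np.ones((3,3)))
    c=blob(w,p,130); r=cv2.minAreaRect(c); print(n,r)
    P=np.array([plane(d[n],q,.024)[:2] for q in cv2.convexHull(c)[:,0]],np.float32); print(cv2.minAreaRect(P), cv2.approxPolyDP(P[:,None],.006,True)[:,0].tolist())
E
```

```text
scene [316.151  188.0119] (316.183837890625, 187.9264678955078) 7.477180004119873 154.5
[0.4882 0.0411 0.072 ]
side [296.2413 229.0424] (296.0, 229.5) 7.159010887145996 90.5
[0.4853 0.0412 0.072 ]
wrist [152.0478 145.447 ] (152.0, 145.5) 19.9061279296875 1038.5
[0.4859 0.041  0.072 ]
amber (array([0.486 , 0.0408, 0.0709]), [np.float64(1.2), np.float64(0.8), np.float64(0.5)])
scene [399.2732 201.8087] [0.5001 0.1997 0.072 ]
side [267.7465 278.5577] [0.4961 0.2001 0.072 ]
blue (array([0.4975, 0.1995, 0.0703]), [np.float64(1.4), np.float64(1.4)])
[105  20  75]
[83 52 59]
[ 14 166 129] [138 174 158]
scene ((188.42581176757812, 209.5247344970703), (43.19883728027344, 50.17428970336914), 82.63956451416016) world circ ((0.5272966623306274, -0.21683144569396973), 0.05560474842786789) ((0.5267333388328552, -0.21631529927253723), (0.1014074832201004, 0.10960309207439423), 134.6151123046875)
[ 12 150 104] [83 13 78]
side ((305.9529724121094, 191.6111602783203), (24.113819122314453, 42.731292724609375), 92.09705352783203) world circ ((0.5241261720657349, -0.21218524873256683), 0.0558895207941532
[... 596 characters left out ...]
9301147461, 93.19734954833984), 26.886932373046875)
((0.4887184500694275, 0.12399140000343323), (0.2381470948457718, 0.062257908284664154), 86.02334594726562) [[0.4524209201335907, 0.00827166810631752], [0.46558818221092224, 0.24013331532478333], [0.5251829624176025, 0.24008668959140778], [0.5255196690559387, 0.20562893152236938], [0.4669472873210907, 0.00907211471349001]]
wrist ((167.0, 90.5), (181.0, 70.0), 90.0)
((0.4887009263038635, 0.08567746728658676), (0.16802270710468292, 0.0646340548992157), 86.34066009521484) [[0.5259844660758972, 0.16747598350048065], [0.5148522257804871, 0.0019292172510176897], [0.45116209983825684, 0.005061532370746136], [0.4623924195766449, 0.1675129383802414]]
```

Amber is at about (0.486, 0.041), and the bar is yawed about 4° (+4° about tool z). I'll move above it first.

```bash
python3 -m pendant '[[[0,0.5,-1.2,0,0,0,0.67],[0,0.9,-2.4,0,0,0,0.67],[0,1.367,-3.8,1.0,0,0,0.67],[0,1.367,-3.8,2.3,0,0,0.67],[0,1.367,-3.8,3.5,0,0,0.67]]]' 60
python3 - <<'E'
from station import arm, snapshot
from h import *
np.set_printoptions(precision=4,suppress=True)
s=snapshot("wrist"); cv2.imwrite("pics/w1.png",s["img"][:,:,::-1]); st=arm.sense(); print(st["clock"],st["position"],st["tcp_rot"])
c=blob(mask(s,(5,180,130),(18,255,255)),(280,210),400); print(cv2.minEnclosingCircle(c),plane(s,cen(c),.0725))
E
```

```text
clock: 0.57
position: [0.4853, 0.0418, 0.1516]
tcp_rot: [0.001, 0.731, 0.682, 0.001]
contact_force: [0.8, -0.5, -0.0]
grip_width: 0.0847
finger_force: 0.0
0.6167 [0.481  0.0423 0.1413] [-0.0039  0.7312  0.6821 -0.0029]
((282.1068420410156, 227.6965789794922), 26.17833137512207) [0.4856 0.0408 0.0725]
```

View pics/w1.png

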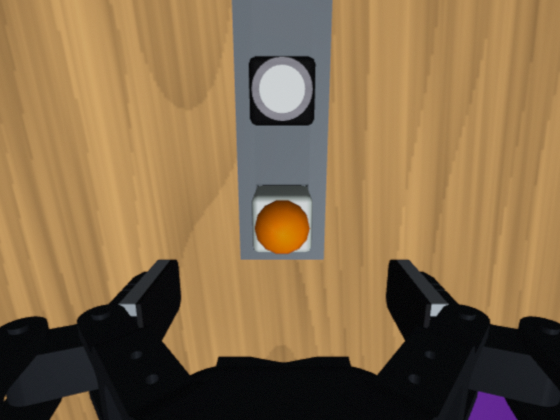

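The wrist view shows the housing square to the jaws, with the dome at (282,228) centred between the pads. Next I'll settle, descend and close.

```bash
python3 -m pendant '[[[0,0,0,0,0,0,0],[0,0,0,0,0,0,0],[0,0,0,1.0,0,0,0],[0,0,0,2.0,0,0,0],[0,0,0,2.6,0,0,0]]]'; python3 -m pendant '[[[0,0,0,0.3,0,0,0],[0,0,0,0.55,0,0,0],[0,0,0,0.55,0,0,0],[0,0,0,0.55,0,0,0]]]'
```

```text
clock: 1.03
position: [0.4879, 0.0405, 0.0745]
tcp_rot: [0.001, 0.732, 0.682, 0.001]
contact_force: [-1.0, -0.6, -1.4]
grip_width: 0.0854
finger_force: 0.0
clock: 1.37
position: [0.4873, 0.0407, 0.0586]
tcp_rot: [0.001, 0.732, 0.682, 0.001]
contact_force: [0.3, -0.3, -0.0]
grip_width: 0.0855
finger_force: 0.0
```

```bash
python3 -m pendant '[[[0,0,-0.04,0.08,0,0,0],[0,0,-0.04,0.08,0,0,0],[0,0,-0.04,0.08,0,0,0]]]'; python3 -m pendant '[[[200,0,0,0,0,0,0],[200,0,0,0,0,0,0],[200,0,0,0,0,0,0],[200,0,0,0,0,0,0],[200,0,0,0,0,0,0]]]' 60;  python3 -m pendant '[[[200,0,0,0,0,0,0],[200,0,0,0,0,0,0],[200,0,0,0,0,0,0],[200,0,0,0,0,0,0],[200,0,0,0,0,0,0]]]' 60
```

```text
clock: 1.62
position: [0.4853, 0.041, 0.0552]
tcp_rot: [0.0, 0.731, 0.682, 0.0]
contact_force: [0.5, 0.2, -1.0]
grip_width: 0.0856
finger_force: 0.0
clock: 2.03
position: [0.485, 0.0411, 0.0547]
tcp_rot: [0.0, 0.731, 0.682, 0.0]
contact_force: [-0.6, -0.8, -0.5]
grip_width: 0.0371
finger_force: 60.0
clock: 2.45
position: [0.4851, 0.041, 0.0547]
tcp_rot: [0.0, 0.731, 0.682, 0.0]
contact_force: [0.6, 0.2, 3.9]
grip_width: 0.0371
finger_force: 60.4
```

Firm grip at 60 N and 37 mm. Pulling straight up, slowly at first.

```bash
for i in 1; do python3 -m pendant '[[[200,0,0,-0.1,0,0,0],[200,0,0,-0.2,0,0,0],[200,0,0,-0.3,0,0,0],[200,0,0,-0.4,0,0,0],[200,0,0,-0.5,0,0,0]]]'; done; python3 -m pendant '[[[200,0,0,-0.2,0,0,0],[200,0,0,-0.4,0,0,0],[200,0,0,-0.8,0,0,0],[200,0,0,-1.4,0,0,0],[200,0,0,-2.0,0,0,0]]]';  python3 -m pendant '[[[200,0,0,-0.5,0,0,0],[200,0,0,-0.5,0,0,0],[200,0,0,-0.5,0,0,0]]]'
python3 - <<'E'
from station import arm, snapshot
from h import *
np.set_printoptions(precision=4,suppress=True)
a=snapshot("side")["img"]; s=snapshot("wrist"); st=arm.sense(); print(st["clock"],st["position"],st["tcp_rot"],st["grip_width"])
cv2.imwrite("pics/p2.png",np.vstack([cv2.resize(a[130:340,180:400],(660,630))[:350],cv2.resize(s["img"],(660,495))[:250]])[:,:,::-1])
E
```

```text
clock: 2.87
position: [0.4849, 0.0411, 0.07]
tcp_rot: [0.0, 0.731, 0.682, 0.0]
contact_force: [-0.1, -0.6, -1.0]
grip_width: 0.0372
finger_force: 63.7
clock: 3.28
position: [0.4846, 0.0411, 0.1307]
tcp_rot: [-0.0, 0.731, 0.682, -0.0]
contact_force: [0.2, 0.7, -0.6]
grip_width: 0.0375
finger_force: 63.6
clock: 3.53
position: [0.4856, 0.041, 0.1457]
tcp_rot: [0.001, 0.731, 0.682, 0.001]
contact_force: [-0.0, 0.9, -1.0]
grip_width: 0.0376
finger_force: 63.7
3.6333 [0.4845 0.0412 0.1438] [-0.0003  0.7315  0.6819 -0.0002] 0.03765147036493806
```

View pics/p2.png

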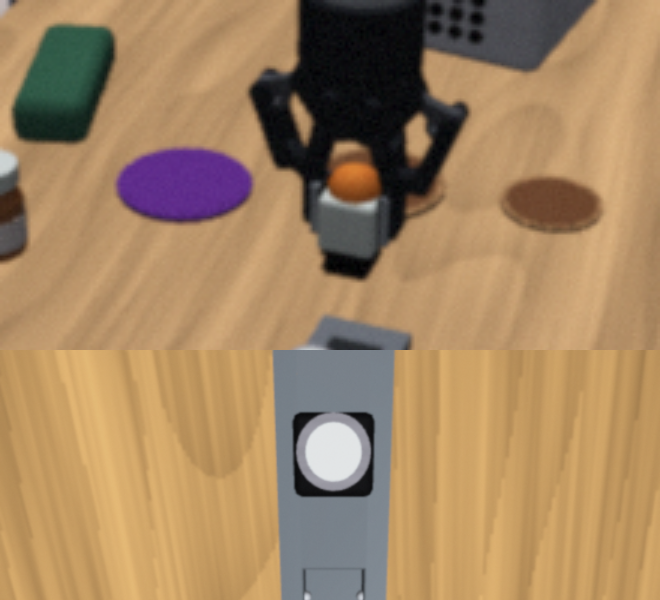

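The light is clear of the well and held in the jaws. The torch is still seated at wrist (333,452 in the montage). Now I'll transfer to the coaster at about (0.5255, -0.2145).

```bash
python3 -m pendant '[[[200,-0.5,0.12,0,0,0,0],[200,-1.4,0.33,0,0,0,0],[200,-2.4,0.56,0,0,0,0],[200,-3.4,0.79,0,0,0,0],[200,-4.4,1.03,0,0,0,0]]]'; python3 -m pendant '[[[200,-1.0,0.23,0,0,0,0],[200,-2.0,0.47,0,0,0,0],[200,-3.0,0.7,0,0,0,0],[200,-3.6,0.84,0,0,0,0],[200,-4.0,0.93,0,0,0,0]]]'; python3 -m pendant '[[[200,0,0,0,0,0,0],[200,0,0,0,0,0,0],[200,0,0,0,0,0,0]]]'
python3 - <<'E'
from station import arm, snapshot
from h import *
np.set_printoptions(precision=4,suppress=True)
st=arm.sense(); print(st["clock"],st["position"],st["tcp_rot"],st["grip_width"])
s=snapshot("side"); c=snapshot("scene")
def proj(s,P):
    T=np.array(s["T"]);q=T[:3,:3].T@(np.array(P)-T[:3,3]);return np.array([s["cx"]-f(s)*q[0]/q[2],s["cy"]+f(s)*q[1]/q[2]])
for k in (s,c):
  for h in (-.0467,.0092,.0162): print("pred",h,proj(k,st["position"]+[0,0,h]))
  b=mask(k,(5,180,130),(18,255,255)); b=blob(b,tuple(int(v) for v in proj(k,st["position"]+[0,0,.0162])),25) if b.any() else None
  print("dome",None if b is None else (cen(b),cv2.contourArea(b)))
p=proj(s,st["position"]).astype(int);q=proj(c,st["position"]).astype(int)
cr=lambda k,p:cv2.resize(k["img"][max(0,p[1]-50):p[1]+50,p[0]-50:p[0]+50],(400,400),interpolation=cv2.INTER_CUBIC)
print(p-50,q-50)
cv2.imwrite("pics/p3.png",np.hstack([cr(s,p),cr(c,q)])[:,:,::-1])
E
```

```text
clock: 4.05
position: [0.5058, -0.0937, 0.1432]
tcp_rot: [-0.001, 0.731, 0.682, -0.0]
contact_force: [-0.0, 0.1, -0.2]
grip_width: 0.0374
finger_force: 63.7
clock: 4.47
position: [0.5253, -0.2162, 0.143]
tcp_rot: [-0.001, 0.732, 0.681, -0.0]
contact_force: [0.2, 0.2, -0.5]
grip_width: 0.0371
finger_force: 63.7
clock: 4.72
position: [0.5255, -0.2132, 0.1439]
tcp_rot: [-0.001, 0.731, 0.682, 0.0]
contact_force: [0.9, 0.2, -0.3]
grip_width: 0.0373
finger_force: 63.7
4.7167 [ 0.5255 -0.2132  0.1439] [-0.0006  0.7312  0.6821  0.    ] 0.037319201980422455
pred -0.0467 [306.649  156.9429]
pred 0.0092 [307.6935 135.0261]
pred 0.0162 [307.828  132.2039]
dome (array([307.5016, 131.5483]), 53.5)
pred -0.0467 [181.6257 182.3718]
pred 0.0092 [175.7189 163.9936]
pred 0.0162 [174.9287 161.535 ]
dome (array([180.5729, 162.8021]), 48.0)
[257  88] [126 117]
```

View pics/p3.png

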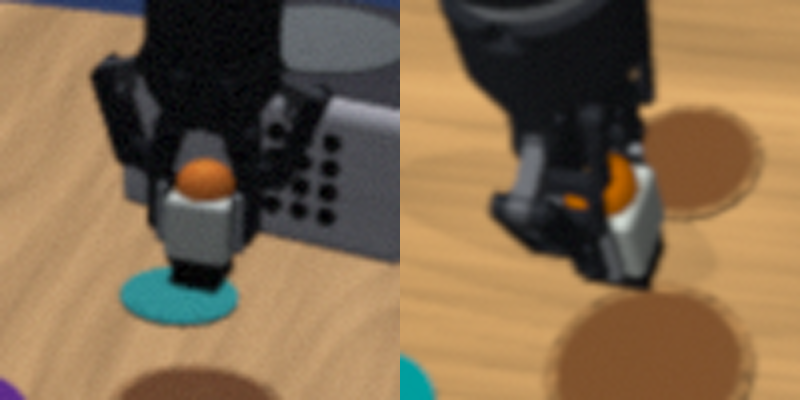

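The side crop shows the light hanging upright, with its dome at side pixel (307.5,131.5) against a predicted (307.8,132.2). In the scene crop the cork coaster is below it. Now I'll lower it.

```bash
python3 -m pendant '[[[200,0,0,0.7,0,0,0],[200,0,0,1.5,0,0,0],[200,0,0,2.2,0,0,0],[200,0,0,2.6,0,0,0],[200,0,0,2.8,0,0,0]]]'; python3 -m pendant '[[[200,0,0,0,0,0,0],[200,0,0,0.05,0,0,0],[200,0,0,0.1,0,0,0],[200,0,0,0.15,0,0,0],[200,0,0,0.2,0,0,0]]]';python3 -m pendant '[[[200,0,0,0,0,0,0],[200,0,0,0,0,0,0]]]'
```

```text
clock: 5.23
position: [0.5249, -0.213, 0.0585]
tcp_rot: [-0.001, 0.731, 0.682, -0.0]
contact_force: [0.2, -0.1, -0.2]
grip_width: 0.0369
finger_force: 63.7
clock: 5.65
position: [0.5264, -0.2148, 0.0553]
tcp_rot: [0.001, 0.731, 0.682, 0.0]
contact_force: [0.2, -0.2, -1.3]
grip_width: 0.037
finger_force: 63.7
clock: 5.82
position: [0.5259, -0.2145, 0.0546]
tcp_rot: [0.0, 0.731, 0.682, 0.0]
contact_force: [0.4, -0.1, -0.7]
grip_width: 0.0373
finger_force: 63.7
```

Not touching yet; I'll step down until contact.

```bash
python3 -m pendant '[[[200,0,0,0.03,0,0,0],[200,0,0,0.06,0,0,0],[200,0,0,0.06,0,0,0]]]'; python3 -m pendant '[[[200,0,0,0.03,0,0,0],[200,0,0,0.03,0,0,0],[200,0,0,0.03,0,0,0]]]'
```

```text
clock: 6.07
position: [0.5258, -0.2144, 0.0524]
tcp_rot: [-0.0, 0.731, 0.682, 0.0]
contact_force: [-0.5, -0.3, -1.3]
grip_width: 0.0373
finger_force: 63.7
clock: 6.32
position: [0.5258, -0.2144, 0.0517]
tcp_rot: [0.0, 0.731, 0.682, 0.0]
contact_force: [-0.3, 0.6, -1.9]
grip_width: 0.0373
finger_force: 63.9
```

```bash
python3 -m pendant '[[[200,0,0,0.03,0,0,0],[200,0,0,0.03,0,0,0],[200,0,0,0.03,0,0,0]]]';  python3 - <<'E'
from station import arm
print(arm.sense()["contact_force"],arm.sense()["position"])
E
```

```text
clock: 6.57
position: [0.5259, -0.2144, 0.0517]
tcp_rot: [0.0, 0.731, 0.682, -0.0]
contact_force: [-3.9, 1.2, 7.0]
grip_width: 0.0372
finger_force: 64.7
[-3.86616801  1.21924228  6.954113  ] [ 0.52587824 -0.21444685  0.05165979]
```

Contact is 7 N at exactly the expected height. Releasing and retreating straight up.

```bash
python3 -m pendant '[[[120,0,0,0,0,0,0],[90,0,0,0,0,0,0],[60,0,0,0,0,0,0],[30,0,0,0,0,0,0],[0,0,0,0,0,0,0]]]'; python3 -m pendant '[[[0,0,0,0,0,0,0],[0,0,0,0,0,0,0],[0,0,0,-0.3,0,0,0],[0,0,0,-0.9,0,0,0],[0,0,0,-1.8,0,0,0]]]'; python3 -m pendant '[[[0,0,0,-1,0,0,0],[0,0,0,-2,0,0,0],[0,1,0,-3,0,0,0],[0,2,0,-4,0,0,0],[0,3,0,-4,0,0,0]]]'; python3 -m pendant '[[[0,1,0,0,0,0,0],[0,2,0,0,0,0,0],[0,3,0,0,0,0,0],[0,3,0,0,0,0,0],[0,3,0,0,0,0,0]]]'
python3 - <<'E'
from station import arm, snapshot
from h import *
np.set_printoptions(precision=4,suppress=True)
s=snapshot("side"); c=snapshot("scene"); o=[]
for k,p in ((s,(306,172)),(c,(185,188))):
    b=blob(mask(k,(5,180,130),(18,255,255)),p,25); o.append((k,cen(b))); print(cen(b),cv2.contourArea(b))
print(tri(o))
cr=lambda k,x,y:cv2.resize(k["img"][y-50:y+50,x-50:x+50],(400,400),interpolation=cv2.INTER_CUBIC)
cv2.imwrite("pics/p4.png",np.vstack([np.hstack([cr(s,306,180),cr(c,188,200)]),np.hstack([cv2.resize(s["img"][210:330,200:360],(400,200)),cv2.resize(c["img"][160:260,260:460],(400,200))])])[:,:,::-1])
print(arm.sense()["position"],arm.sense()["clock"])
E
```

```text
clock: 6.98
position: [0.5258, -0.2144, 0.0507]
tcp_rot: [-0.0, 0.731, 0.682, 0.0]
contact_force: [-0.0, -0.7, 0.7]
grip_width: 0.0843
finger_force: 0.0
clock: 7.4
position: [0.5245, -0.2135, 0.1037]
tcp_rot: [-0.002, 0.732, 0.682, -0.0]
contact_force: [0.5, 0.2, -0.9]
grip_width: 0.0855
finger_force: 0.0
clock: 7.82
position: [0.5339, -0.125, 0.232]
tcp_rot: [0.004, 0.732, 0.681, 0.002]
contact_force: [0.5, -0.1, 0.6]
grip_width: 0.0852
finger_force: 0.0
clock: 8.23
position: [0.5385, -0.0336, 0.2256]
tcp_rot: [0.0, 0.731, 0.683, 0.0]
contact_force: [-0.6, -1.4, -1.0]
grip_width: 0.0855
finger_force: 0.0
[305.9167 167.5606] 44.0
[183.8323 192.0951] 163.0
(array([ 0.5269, -0.2145,  0.0677]), [np.float64(0.7), np.float64(0.7)])
[ 0.5385 -0.0353  0.2253] 8.3333
```

View pics/p4.png

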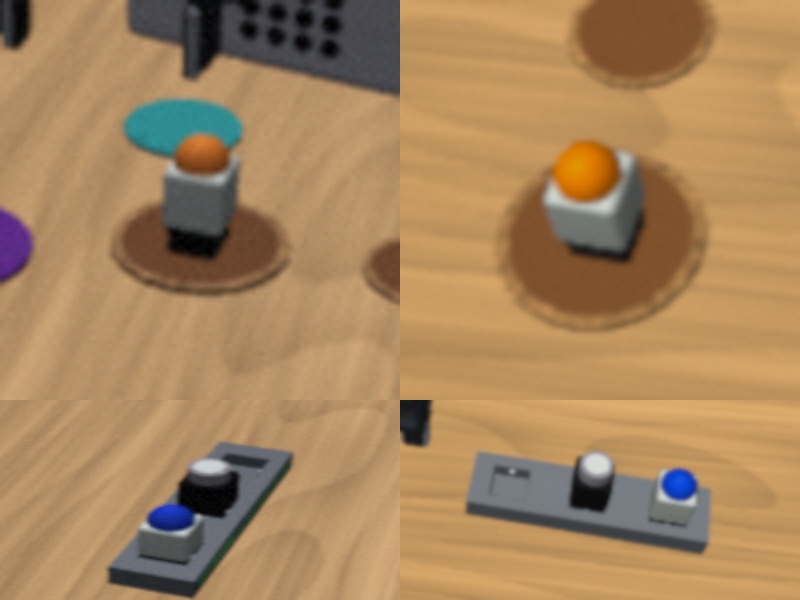

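The light stands upright in the middle of the larger cork coaster (dome at side pixel (306,168) and scene pixel (184,192)). The blue light and torch are still seated in the bar, and the gripper is clear.

```bash
python3 -c "
from station import job_done
print(job_done())"
```

```text
the job is handed in; nothing more can be done
None
```

The amber night light is standing upright near the centre of the larger cork coaster, its whole foot on the cork; the blue light and torch are still in the bar, and I handed the job in at about 8.3 s on the robot clock.

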